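# Rock the pendulum gauge to its mark on the round stud

### The arm

A 6-joint arm with a two-finger parallel gripper is mounted at the origin on a cart in front of the work surface, level with it; the furniture and walls round the work are solid. World frame = base frame: x ahead of the robot, y to its left, z up, the work surface at z = 0. Lengths are in m, angles in rad, forces in N, time in s.
With the tool pointing down it reaches from about 0.425 to 0.95 m from the base axis. Payload 3.5 kg.
Tool frame: the origin (TCP) lies between the finger pads; the fingertips stand 22 mm ahead of it and the grasp point (between the pads) lies 3 mm ahead of it (ctrl.nose_length is the z of the fingertips in the tool frame, in m); z points along the fingers, y is the line along which they close (so a half turn about z gives the same grasp; the last joint's range is limited). The gripper opens to 85 mm and grips with 20 to 120 N. Pads are 22 mm wide; open, the fingers measure 114 mm over their backs; the gripper's body (76 mm by 85 mm) begins 54 mm behind the grasp point. The pads swing forward as they close: fully open they stand 13 mm farther back than shut.
Start: joints at [-1.278, 0.286, 1.577, -0, 1.279, -0.15], TCP at [0.289, -0.61, 0.253] pointing down, gripper open.
Joint ranges: [-2.77, 2.77], [-0.9, 2.22], [0.21, 2.48], [-1.53, 4.67], [0.24, 2.81], [-2.84, 2.84]. Speed limits (rad/s): [2.79, 2.79, 3.14, 3.14, 3.14, 3.14].

### API

Orientations are given as a unit quaternion [x, y, z, w].
In Python, from plant import ctrl gives the robot as it stands. The module is installed in compiled form; this text tells all that it offers.
- The arm moves only by the tool send_rows, never from a script. Its argument "rows" is text: rows parted by semicolons, each of 7 numbers parted by spaces: the turn, a rotation vector about the tool's x, y, z in degrees, then the shift along the tool's x, y, z in mm, then the opening, from -1 (shut) to 1 (fully open). A call has 1 to 8 rows; each row is the pose to reach, as a shift and turn from the pose commanded when the call began, along the tool's axes at that moment; what a row does not reach only later rows make up. A row lasts 1/8 s, in which the tool goes at most 62.5 mm and 10.7 degrees, less where a joint would pass 70% of its speed; a pose out of reach is approached as far as the arm can. A call with a gripper value outside its range is refused whole. The fingers move at their own pace and stop on an object; "grip_force" is the grip in N (left out, the last holds). Time passes only in rows, so rows that repeat a pose let the fingers close. It gives the time, the measured TCP pose, the force, the opening and the grip force at its end, in the units of the state.
- ctrl.get_state(): the state, without advancing time (a new reading comes with each control period).
- ctrl.read_camera(name): name is "scene" or "top" or "wrist"; returns a dict with "color" (384x512x3 uint8, red, green, blue), "fx", "fy", "cx", "cy" (pixels), "extrinsics" (4x4, takes a point from world to camera coordinates). Camera axes: x right, y down, z forward; pixel columns grow to the right and rows downward; lengths in m; the calibration is good to about 2 mm. A picture is of the moment at which its call begins. There is no depth.
- ctrl.sign_off(): hands the job in; it is judged then, once.
Trained networks look in a picture, given as the dict that the camera call returned (one of the last four; its "shot" number tells which), for a name from the list of things; names that differ only in an ending like _2 or _b are one class to them, and where a whole thing is asked for, a point or a joint stands for the part that bears it (a point fixed in the world has none). Each returns a list of dicts, best first, with "p" (0 to 1); they miss things now and then, are a little off and sometimes report something else, mostly with a low value. They report only what shows in the picture. A call takes as long as a camera call.
- ctrl.look_for(picture, target): "position" ([x, y, z] in m, in the coordinates of the camera as it stood for that picture, good to about 4 mm: the middle of the surface that is visible of it).
The state is a dict: "time": time; "qpos": joint angles; "dq": joint speeds; "joint_efforts": joint torques, N m; "eef_pos": TCP position; "tcp_rot": TCP orientation; "contact_force": force on the tool from outside, world axes, zero at the start; "wrist_torque": the same for the moment, N m; "opening": opening from 0.0 (shut) to 1.0 (fully open); "finger_force": force on a finger pad.
Only numpy, scipy, OpenCV 4.12 (cv2) and the standard library are available. Lean on these libraries where they do the work, as an engineer would, in place of code of your own. Each camera call takes 0.05 s, during which the arm holds its last target. There are 200 camera calls.

### The job

Check the pendulum angle gauge: pick it up by its black handle, seat the V groove of its foot on the round stud of the blue-based stud block, level at first so that the pointer rests near the middle (zero) line of the dial. Then rock it on the stud, keeping it seated and without pressing hard, until the swinging pointer settles on the red mark. Finish while holding it still there, pointer on the mark, and leave the loupe, vial and tweezers alone.

Things in the scene. Friction and masses are not known exactly. Their poses are not given: they have to be found in the camera images.
- gauge: Pendulum angle gauge, about 0.37 kg. Origin: centre of its underside; x is the dial's axis (dial faces -x), y left as seen from the robot, z up. Grey round housing, 108 mm across, 26 mm thick, centre 80 mm up. Aluminium foot 40 (x) x 68 (y) x 30 mm; a 90 degree V groove along x in its underside, 34 mm wide, apex 17 mm up: seated on the stud, the origin lies on the stud's axis.
- handle_mid (a point): Point to grip on the gauge, 158 mm straight above its origin, axes as the gauge's: middle of the black upright handle block, 24 (x) x 22 (y) mm, its top 178 mm above the gauge's underside; grip it across y from above. A grey neck 22 (x) x 34 (y) mm carries it, up to 141 mm. Let go on the stud, the gauge tips off.
- pointer (a joint): Angle of the dial's black hanging pointer relative to the gauge, rad: 0 = on the middle line at the bottom of the dial, positive = tip towards the gauge's +y. It hangs plumb and swings for 2 to 4 s after a motion (about 3 swings a second). Leaning the gauge's top towards +y by an angle brings the pointer to plus that angle.
- mark (a joint): Angle of the red mark on the dial, same zero and sense as the pointer, 0.19 to 0.36 rad; does not change.
- pointer_tip (a point): A point at the pointer's tip, 43 mm from the pivot (the pivot is on the dial's axis, 80 mm above the gauge's origin).
- mark_point (a point): Middle of the red mark, 43 mm from the pivot, 7 mm wide along the scale, in the plane of the pointer tip.
- stud_block: Stud block, fixed to the worktop. Blue base plate 80 (x) x 90 (y) x 12 mm, and above it, on an aluminium web 8 mm thick, a level bare steel round stud of 24 mm diameter and 76 mm length along x, its axis 50 mm above the worktop. Origin: centre of the underside; z up.
- stud_mid (a point): Middle of the stud, on its axis, 50 mm above the worktop; axes as the stud block's.
- loupe: Bystander: black loupe, 37 mm across, 33 mm high. Origin under its centre.
- vial: Bystander: white capped vial, 35 mm across, 80 mm high. Origin under its centre.
- tweezers: Bystander: pale steel tweezers 17 x 130 x 10 mm lying flat, long side along its y. Origin under its centre.

How it is judged:
By the outcome, as a careful person would: the job done as asked, in the order asked, and still so for the second after the job is handed in, while the arm keeps its last pose, push and grip.
It also fails if it takes over 46 s, if anything falls off the work surface, if the arm or the gripper's body presses on something with over 40 N, if the wrist force passes 120 N, or if a joint passes its speed limit or range.

## Working session

There is one attempt and no reset: what is moved stays moved. The work goes in short steps, Python scripts to look and compute and a tool call to move; the robot and the scene stay as the last step left them, time stands still between calls to the robot, and variables do not carry over. Pictures are saved under pics/ and viewed, at most 10 in all, crops included, and the job is handed in when it is done.

Besides the shell and the picture viewer there is one more tool, called after "Call:" by a JSON object that holds its "op" and its "data", one argument or row to a line. send_rows: Moves the arm, as the interface text tells. Its arguments: {"type":"object","properties":{"rows":{"type":"string"},"grip_force":{"type":"number"}},"required":["rows"]}

```bash
mkdir -p pics; cat > h.py <<'E'
import numpy as np, cv2
from plant import ctrl
from scipy.spatial.transform import Rotation as R
def shot(n,save=None):
    c=ctrl.read_camera(n)
    if save: cv2.imwrite('pics/'+save+'.png',c['color'][:,:,::-1])
    return c
def w(c,p):
    E=np.array(c['extrinsics']); return (np.linalg.inv(E)@np.r_[p,1])[:3]
def px(c,P):
    E=np.array(c['extrinsics']); p=(E@np.r_[P,1])[:3]; return np.array([c['fx']*p[0]/p[2]+c['cx'],c['fy']*p[1]/p[2]+c['cy']])
def ray(c,uv):
    E=np.array(c['extrinsics']); T=np.linalg.inv(E); d=T[:3,:3]@[(uv[0]-c['cx'])/c['fx'],(uv[1]-c['cy'])/c['fy'],1]; return T[:3,3],d/np.linalg.norm(d)
def tri(obs):
    A=np.zeros((3,3));b=np.zeros(3)
    for c,uv in obs:
        o,d=ray(c,uv);M=np.eye(3)-np.outer(d,d);A+=M;b+=M@o
    return np.linalg.solve(A,b)
E
python3 - <<'E'
from h import *
np.set_printoptions(precision=4,suppress=True)
s=ctrl.get_state();print(s['time'],s['eef_pos'],s['tcp_rot'],s['opening'],s['contact_force'])
ims=[]
for n in['scene','top','wrist']:
    c=shot(n);ims.append(c['color']);print(n,np.linalg.inv(c['extrinsics'])[:3].round(3).tolist(),c['fx'])
    for t in['gauge','handle_mid','stud_block','stud_mid','pointer_tip','mark_point','loupe','vial','tweezers']:
        for r in ctrl.look_for(c,t)[:2]:
            P=w(c,r['position']);print(t,round(r['p'],2),P.round(4),px(c,P).round(0))
cv2.imwrite('pics/a.png',np.vstack(ims[:2])[:, :, ::-1]) if 0 else [cv2.imwrite(f'pics/a{i}.png',m[:,:,::-1]) for i,m in enumerate(ims)]
cv2.imwrite('pics/a.png',cv2.resize(np.hstack([ims[0],ims[1]]),(800,300),interpolation=cv2.INTER_AREA)[:,:,::-1])
E
```

```text
0.0 [ 0.2891 -0.6093  0.2519] [ 0.9756  0.2196 -0.0001 -0.0012] 1.00215437313541 [ 0.1018  0.496  -1.0972]
scene [[0.773, -0.248, 0.584, -0.122], [-0.634, -0.325, 0.702, -0.78], [0.015, -0.913, -0.409, 0.539]] 386.0916017631792
gauge 0.83 [ 0.5195 -0.0985  0.0779] [280. 206.]
handle_mid 0.73 [ 0.5185 -0.0979  0.0811] [279. 205.]
stud_block 0.59 [0.5342 0.1129 0.019 ] [238. 198.]
stud_mid 0.9 [0.5364 0.1126 0.0194] [238. 198.]
loupe 0.72 [ 0.4533 -0.3075  0.0214] [319. 269.]
loupe 0.18 [0.5353 0.1144 0.0175] [238. 199.]
vial 0.82 [0.4202 0.2575 0.0409] [183. 186.]
tweezers 0.92 [ 0.3726 -0.4114  0.0066] [330. 314.]
top [[-0.05, -0.976, 0.213, 0.221], [-0.999, 0.05, -0.007, -0.055], [-0.003, -0.213, -0.977, 1.308]] 403.92900562842954
gauge 0.91 [ 0.5227 -0.0877  0.1018] [265. 174.]
handle_mid 0.85 [ 0.5193 -0.0874  0.1033] [265. 175.]
handle_mid 0.55 [ 0.3745 -0.4057  0.0037] [365. 221.]
stud_block 0.98 [0.5428 0.1184 0.0106] [202. 178.]
stud_mid 0.81 [0.5423 0.1195 0.0099] [202. 178.]
stud_mid 0.7 [ 0.5225 -0.0863  0.1004] [265. 174.]
vial 0.51 [0.4206 0.2642 0.061 ] [154. 214.]
tweezers 0.47 [ 0.374  -0.4063  0.0066] [365. 221.]
wrist [[0.429, -0.857, -0.285, 0.362], [-0.903, -0.407, -0.136, -0.575], [0.001, 0.315, -0.949, 0.374]] 309.03205189718784
tweezers 0.59 [ 0.356  -0.3955  0.0096] [92. 18.]
```

View pics/a0.png

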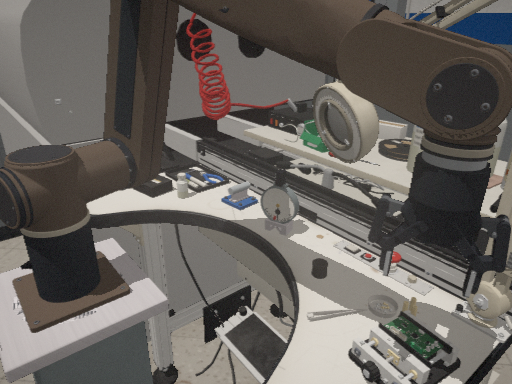

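View pics/a1.png

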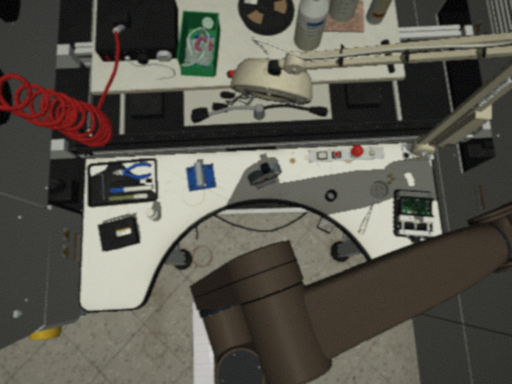

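The scene view shows the gauge at (280,205) with its dial towards the robot, the blue stud block at (240,197), the vial at (183,186) and the loupe at (319,268). I'll move the wrist camera to the dial side of the gauge.

```bash
cat >> h.py <<'E'
def tool(yaw,tilt=0,roll=0): # yaw of tool x in deg, tilt: tool leans about its y (fingers move away from tool x), roll about world x-ish gauge axis
    return R.from_euler('z',yaw,degrees=True)*R.from_euler('x',180,degrees=True)*R.from_euler('y',tilt,degrees=True)
def rel(pos,rot,base=None):
    s=ctrl.get_state(); p0,r0=(s['eef_pos'],R.from_quat(s['tcp_rot'])) if base is None else base
    return (r0.inv()*rot).as_rotvec(degrees=True).round(2), (r0.inv().apply(np.array(pos)-p0)*1e3).round(1)
E
python3 - <<'E'
from h import *
print(tool(180,25).as_matrix().round(2))
for t in (25,-25):print(rel([.50,-.09,.29],tool(180,t)))
E
```

```text
[[-0.91  0.   -0.42]
 [ 0.    1.    0.  ]
 [ 0.42  0.   -0.91]]
(array([  33.56,    7.55, -151.38]), array([ 413.2, -379.4,  -36.7]))
(array([ -33.56,   -7.56, -151.38]), array([ 413.2, -379.4,  -36.7]))
```

Call:
{"op": "send_rows", "data": {
  "rows": "-17 -4 -76 210 -190 -20 1;-17 -4 -76 210 -190 -20 1;-17 -4 -76 210 -190 -20 1;-17 -4 -76 210 -190 -20 1;-33.5 -7.5 -151.5 413 -380 -36 1;-33.5 -7.5 -151.5 413 -380 -36 1;-33.5 -7.5 -151.5 413 -380 -36 1;-33.5 -7.5 -151.5 413 -380 -36 1"
}}

```text
time: 2.5
eef_pos: [0.477, -0.1455, 0.2864]
tcp_rot: [0.565, 0.811, -0.0, 0.153]
contact_force: [0.7, -0.4, -0.3]
opening: 1.002
finger_force: 0.0
```

```bash
python3 - <<'E'
from h import *
s=ctrl.get_state();print(s['eef_pos'],s['qpos'])
print(rel([.50,-.09,.29],tool(180,-25)))
E
```

```text
[ 0.4769957  -0.14550809  0.28635021] [-0.48178322 -0.29197551  2.11257492 -0.04564795  1.01740862 -0.81631613]
(array([-14.94,  -3.22, -67.24]), array([42.7, 41.7, -7.4]))
```

Call:
{"op": "send_rows", "data": {
  "rows": "-15 -3.2 -67.2 42.7 41.7 -7.4 1;-15 -3.2 -67.2 42.7 41.7 -7.4 1;-15 -3.2 -67.2 42.7 41.7 -7.4 1;-15 -3.2 -67.2 42.7 41.7 -7.4 1;-15 -3.2 -67.2 42.7 41.7 -7.4 1;-15 -3.2 -67.2 42.7 41.7 -7.4 1;-15 -3.2 -67.2 42.7 41.7 -7.4 1;-15 -3.2 -67.2 42.7 41.7 -7.4 1"
}}

```text
time: 3.5
eef_pos: [0.4998, -0.0924, 0.2895]
tcp_rot: [0.004, 0.976, 0.001, 0.216]
contact_force: [0.1, 0.9, 0.2]
opening: 0.999
finger_force: 0.0
```

```bash
python3 - <<'E'
from h import *
np.set_printoptions(precision=4,suppress=True)
s=ctrl.get_state();print(s['time'],s['eef_pos'],s['qpos'])
c=shot('wrist','b');print(np.linalg.inv(c['extrinsics']))
np.savez('pics/b.npz',**{k:c[k] for k in('color','fx','fy','cx','cy','extrinsics')})
for t in['gauge','handle_mid','stud_mid','pointer_tip','mark_point']:
    for r in ctrl.look_for(c,t)[:2]:
        P=w(c,r['position']);print(t,round(r['p'],2),P,px(c,P).round(0))
cv2.imwrite('pics/bb.png',cv2.resize(c['color'],(800,600),interpolation=cv2.INTER_CUBIC)[:,:,::-1])
E
```

```text
3.5 [ 0.4998 -0.0924  0.2895] [-0.4706 -0.3392  2.1615  0.2386  0.9402 -2.1375]
[[ 0.007   0.7286  0.6849  0.3754]
 [ 1.     -0.0063 -0.0035 -0.0912]
 [ 0.0017  0.6849 -0.7287  0.365 ]
 [ 0.      0.      0.      1.    ]]
handle_mid 0.71 [ 0.5158 -0.083   0.1007] [259. 109.]
stud_mid 0.88 [0.5347 0.1129 0.0142] [424.  86.]
pointer_tip 0.63 [ 0.513  -0.0891  0.068 ] [253.  90.]
```

View pics/bb.png

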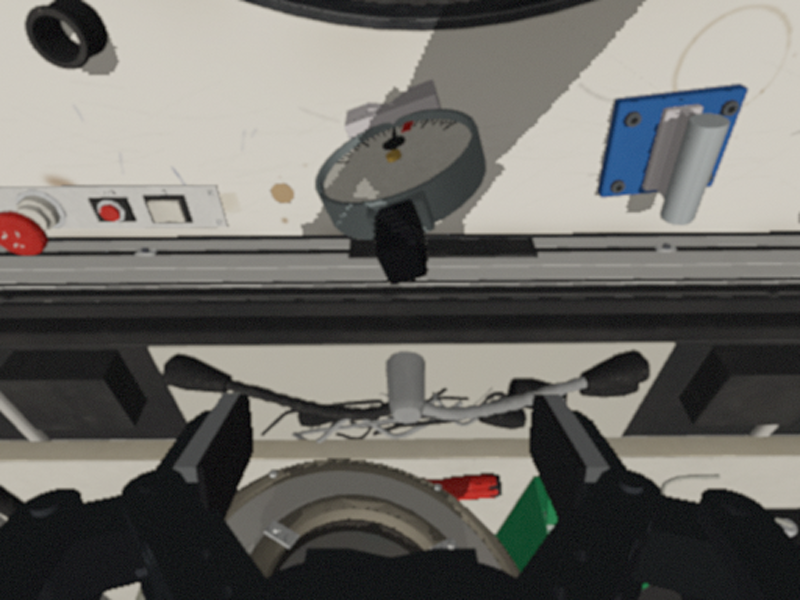

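The wrist view shows the dial at (400,160), with the pointer tip near (393,128) and the red mark at (407,126), to the +y side. The handle top is at (408,265) and the stud runs from (708,118) to (682,218). Both objects are yawed.

```bash
python3 - <<'E'
from h import *
d=dict(np.load('pics/b.npz'))
def pl(u,z):
    o,v=ray(d,np.array(u)*.64);return (o+v*(z-o[2])/v[2]).round(4)
print('dial ends',pl((319,182),.08),pl((484,150),.08))
print('foot front top edge',pl((347,124),.03),pl((435,84),.03))
print('handle top',[pl(u,.178) for u in((380,276),(392,281),(425,276),(408,265))])
print('base corners',[pl(u,.012) for u in((615,99),(746,86),(600,193),(711,192))])
print('stud ends',pl((708,120),.056),pl((682,215),.056))
im=d['color'][40:190,190:490];cv2.imwrite('pics/b2.png',cv2.resize(im,(800,400),interpolation=cv2.INTER_CUBIC)[:,:,::-1])
E
```

```text
dial ends [ 0.5352 -0.1389  0.08  ] [ 0.5138 -0.0332  0.08  ]
foot front top edge [ 0.5178 -0.1224  0.03  ] [ 0.4909 -0.0617  0.03  ]
handle top [array([ 0.5335, -0.0973,  0.178 ]), array([ 0.5369, -0.0913,  0.178 ]), array([ 0.5337, -0.0745,  0.178 ]), array([ 0.5265, -0.0833,  0.178 ])]
base corners [array([0.5085, 0.0702, 0.012 ]), array([0.5002, 0.1601, 0.012 ]), array([0.5854, 0.0816, 0.012 ]), array([0.5852, 0.1734, 0.012 ])]
stud ends [0.5059 0.1147 0.056 ] [0.5785 0.1273 0.056 ]
```

View pics/b2.png

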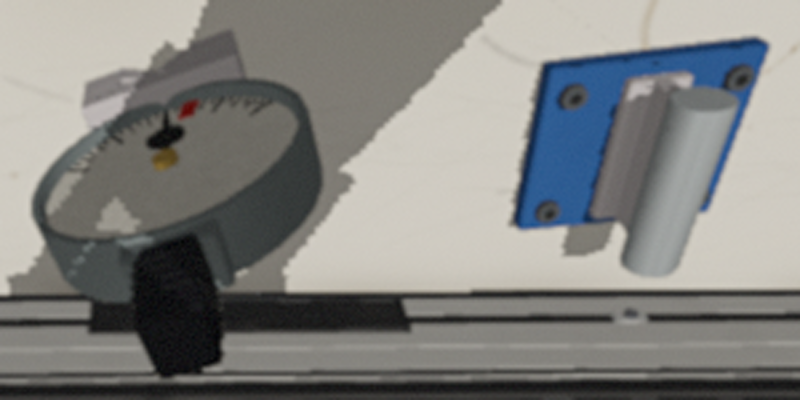

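```bash
python3 - <<'E'
from h import *
print(rel([.524,-.085,.28],tool(204)))
E
```

```text
(array([ -5.12,  24.58, -24.  ]), array([-17.8,   7.1,  18.7]))
```

Call:
{"op": "send_rows", "data": {
  "rows": "-5.1 24.6 -24 -17.8 7 18.7 1;-5.1 24.6 -24 -17.8 7 18.7 1;-5.1 24.6 -24 -17.8 7 18.7 1;-5.1 24.6 -24 -17.8 7 18.7 1;-5.1 24.6 -24 -17.8 7 18.7 1;-5.1 24.6 -24 -17.8 7 18.7 1"
}}

```text
time: 4.55
eef_pos: [0.5235, -0.0852, 0.2798]
tcp_rot: [-0.207, 0.978, -0.0, 0.0]
contact_force: [0.5, -1.0, -0.1]
opening: 1.002
finger_force: 0.0
```

```bash
cat >> h.py <<'E'
def save(c,n): np.savez(f'pics/{n}.npz',**{k:c[k] for k in('color','fx','fy','cx','cy','extrinsics')})
def gp(O,yaw,roll,p): # gauge point to world; yaw,roll deg (roll: top towards +y)
    return np.array(O)+(R.from_euler('z',yaw,degrees=True)*R.from_euler('x',-roll,degrees=True)).apply(p)
E
python3 - <<'E'
from h import *
np.set_printoptions(precision=4,suppress=True)
s=ctrl.get_state();print(s['time'],s['eef_pos'],s['qpos'])
c=shot('wrist');save(c,'c')
for t in['gauge','handle_mid','stud_mid','pointer_tip','mark_point']:
    for r in ctrl.look_for(c,t)[:2]:
        P=w(c,r['position']);print(t,round(r['p'],2),P,px(c,P).round(0))
im=c['color'].copy()[:,:,::-1].copy()
im=cv2.resize(im,(800,600),interpolation=cv2.INTER_CUBIC)
# overlay model
def poly(pts,col):
    q=np.array([px(c,p)*800/512 for p in pts]).astype(int);cv2.polylines(im,[q],True,col,1)
O=[.5226,-.084,0];y=24
bx=lambda X,Y,z:[(X,Y,z),(X,-Y,z),(-X,-Y,z),(-X,Y,z)]
for b in(bx(.012,.011,.178),bx(.02,.034,.03),[(-.013,.054*np.cos(a),.08+.054*np.sin(a)) for a in np.linspace(0,6.28,40)]):
    poly([gp(O,y,0,p) for p in b],(0,255,0))
S=[.5425,.1205,0]
for b in(bx(.04,.045,.012),bx(.038,.012,.05)): poly([gp(S,8,0,p) for p in b],(0,255,255))
cv2.imwrite('pics/c.png',im)
E
```

```text
4.55 [ 0.5235 -0.0852  0.2798] [-0.3527 -0.0559  1.9022 -0.0001  1.2948 -2.3413]
gauge 0.65 [ 0.5147 -0.0903  0.1156] [248. 169.]
handle_mid 0.67 [ 0.5185 -0.0857  0.1191] [251. 176.]
handle_mid 0.61 [0.4346 0.2554 0.0054] [507. 198.]
stud_mid 0.75 [0.5388 0.1091 0.0172] [376. 226.]
```

View pics/c.png

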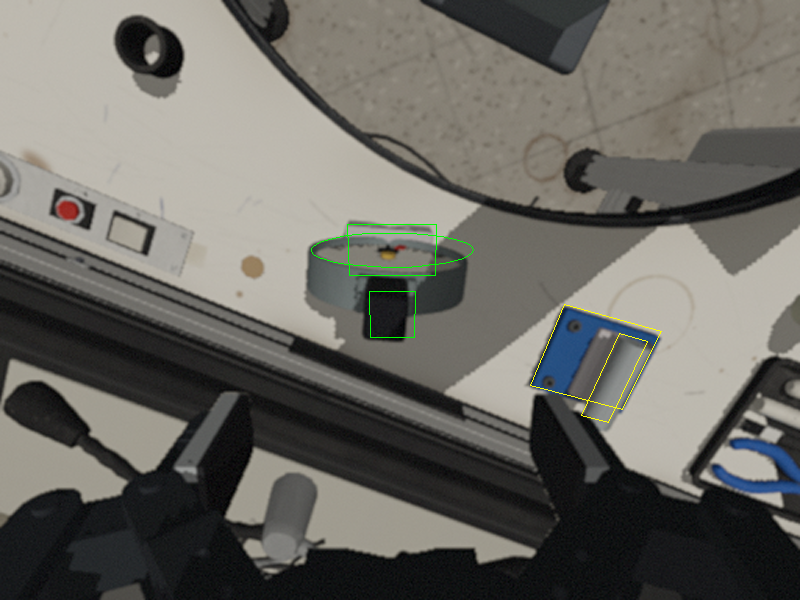

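Model outlines fit well: the foot and handle are within about 2 mm, with the handle at (385,315) versus a model at (392,315), and the stud block matches. I'll check the yaw and height on an enlarged crop.

```bash
python3 - <<'E'
from h import *
b=dict(np.load('pics/b.npz'));c=dict(np.load('pics/c.npz'))
k=.64
print('handle top far edge',tri([(b,np.array((410,278))*k),(c,np.array((384.5,340))*k)]))
print('mark',tri([(b,(260.5,80.5)),(c,np.array((399,247))*k)]))
print('stud ends',tri([(b,np.array((708,118))*k),(c,np.array((633,340))*k)]),tri([(b,np.array((680,218))*k),(c,np.array((597,424))*k)]))
im=c['color'][130:230,185:318];im=np.clip(im.astype(float)*1.5,0,255).astype('uint8')
cv2.imwrite('pics/c2.png',cv2.resize(im,None,fx=6,fy=6,interpolation=cv2.INTER_CUBIC)[:,:,::-1])
E
```

```text
handle top far edge [ 0.53743106 -0.08193921  0.17509076]
mark [ 0.51703529 -0.08045193  0.03518065]
stud ends [0.50746609 0.11801437 0.0485097 ] [0.58216053 0.12761383 0.05430409]
```

View pics/c2.png

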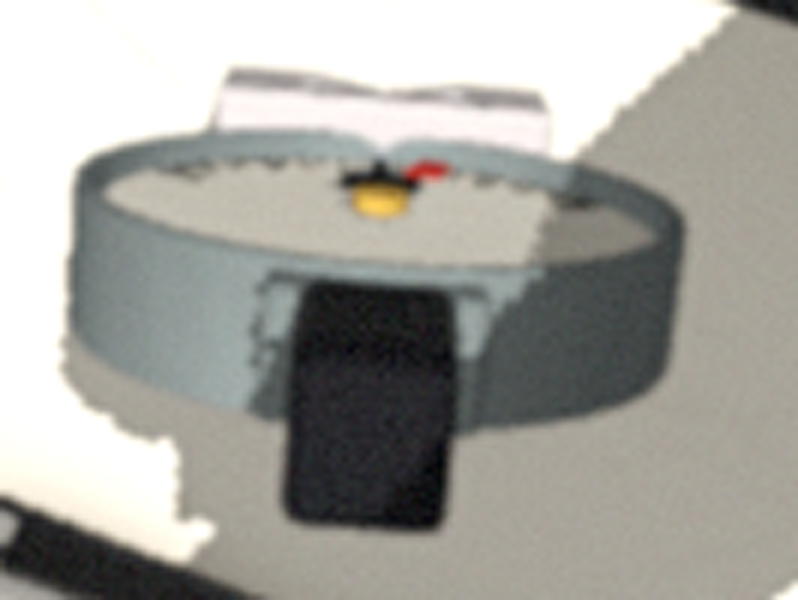

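```bash
python3 - <<'E'
from h import *
c=dict(np.load('pics/c.npz'));o,v=ray(c,(246.7,202.8));P=o+v*(.178-o[2])/v[2];print(P)
print(rel([P[0],P[1],.20],tool(200)),rel([P[0],P[1],.167],tool(200)))
E
```

```text
[ 0.52487695 -0.08686924  0.178     ]
(array([-0.04,  0.  ,  3.98]), array([-0.4, -1.8, 80.1])) (array([-0.04,  0.  ,  3.98]), array([ -0.4,  -1.8, 113.1]))
```

Call:
{"op": "send_rows", "data": {
  "rows": "0 0 4 -0.5 -2 40 1;0 0 4 -0.5 -2 75 1;0 0 4 -0.5 -2 95 1;0 0 4 -0.5 -2 113 1;0 0 4 -0.5 -2 113 1;0 0 4 -0.5 -2 113 -1;0 0 4 -0.5 -2 113 -1;0 0 4 -0.5 -2 113 -1",
  "grip_force": 60
}}

```text
time: 5.85
eef_pos: [0.5257, -0.0871, 0.1678]
tcp_rot: [-0.174, 0.985, -0.001, 0.001]
contact_force: [-0.0, -0.3, -0.5]
opening: 0.373
finger_force: 0.0
```

Call:
{"op": "send_rows", "data": {
  "rows": "0 0 0 0 0 0 -1;0 0 0 0 0 0 -1;0 0 0 0 0 0 -1;0 0 0 0 0 0 -1"
}}

```text
time: 6.35
eef_pos: [0.5259, -0.0873, 0.1677]
tcp_rot: [-0.174, 0.985, -0.001, 0.001]
contact_force: [0.7, -1.0, 3.3]
opening: 0.248
finger_force: 59.6
```

Call:
{"op": "send_rows", "data": {
  "rows": "0 0 0 0 0 -15 -1;0 0 0 0 0 -45 -1;0 0 0 0 0 -75 -1;0 0 0 0 0 -95 -1;0 0 0 0 0 -95 -1"
}}

```text
time: 6.98
eef_pos: [0.5254, -0.0868, 0.2629]
tcp_rot: [-0.174, 0.985, -0.001, 0.001]
contact_force: [0.3, -0.1, -4.1]
opening: 0.247
finger_force: 59.2
```

```bash
python3 - <<'E'
from h import *
np.set_printoptions(precision=4,suppress=True)
s=ctrl.get_state();print(s['time'],s['eef_pos'],s['contact_force'],s['wrist_torque'])
c=shot('wrist');save(c,'d')
r0=R.from_quat(s['tcp_rot']);T=np.array(s['eef_pos'])
im=cv2.resize(c['color'],(800,600),interpolation=cv2.INTER_CUBIC)[:,:,::-1].copy()
def poly(pts,col):
    q=np.array([px(c,T+r0.apply([-p[0],p[1],.167-p[2]]))*800/512 for p in pts]).astype(int);cv2.polylines(im,[q],True,col,1)
bx=lambda X,Y,z:[(X,Y,z),(X,-Y,z),(-X,-Y,z),(-X,Y,z)]
ar=lambda r:[(-.013,r*np.cos(a),.08+r*np.sin(a)) for a in np.linspace(0,6.28,40)]
for b in(bx(.012,.011,.178),bx(.02,.034,.0),bx(.02,.034,.03),ar(.054),ar(.043)):poly(b,(0,255,0))
S=[.5425,.1205,0]
cv2.imwrite('pics/d.png',im)
E
```

```text
6.975 [ 0.5254 -0.0868  0.2629] [ 0.3367 -0.0837 -4.0944] [ 0.0247 -0.0077 -0.009 ]
```

View pics/d.png

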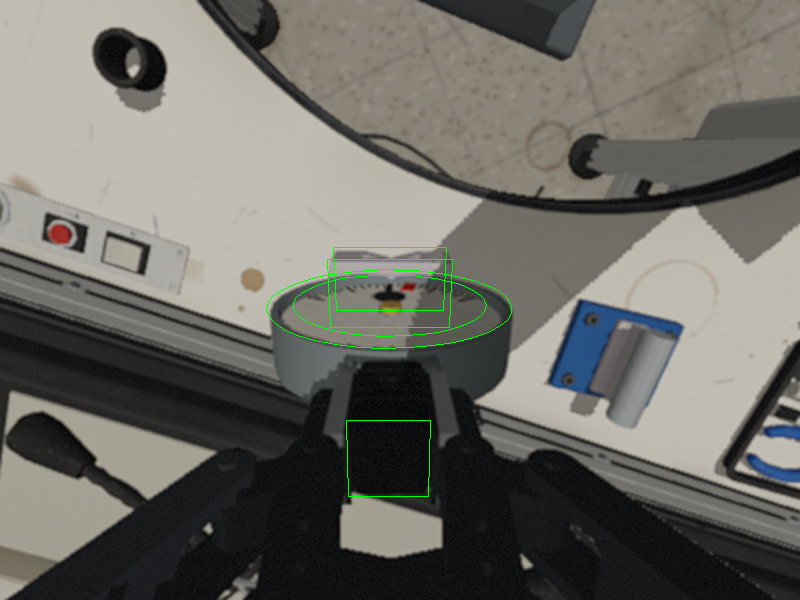

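The gauge is held level and matches the model. The pointer is at mid-dial, the red mark is at (408,287) and the stud block is at (620,360). Next I'll carry it over the stud.

```bash
python3 - <<'E'
from h import *
print(rel([.542,.121,.25],tool(187.5)))
E
```

```text
(array([ 0.03, -0.08, 12.51]), array([-87.3, 189.1,  11.3]))
```

Call:
{"op": "send_rows", "data": {
  "rows": "0 0 2 -15 32 0 -1;0 0 4.5 -33 70 0 -1;0 0 7 -51 110 0 -1;0 0 9.5 -68 148 3 -1;0 0 11.5 -80 174 6 -1;0 0 12.5 -86 187 9 -1;0 0 12.5 -87.3 189 11 -1;0 0 12.5 -87.3 189 11 -1"
}}

```text
time: 8.02
eef_pos: [0.5418, 0.1202, 0.2492]
tcp_rot: [-0.066, 0.998, -0.0, -0.002]
contact_force: [-0.9, -1.2, -3.8]
opening: 0.246
finger_force: 59.7
```

```bash
python3 - <<'E'
from h import *
np.set_printoptions(precision=4,suppress=True)
s=ctrl.get_state();print(s['time'],s['eef_pos'],s['qpos'],s['contact_force'])
c=shot('wrist');save(c,'e');c2=shot('scene');save(c2,'e2')
r0=R.from_quat(s['tcp_rot']);T=np.array(s['eef_pos'])
def ov(c,roi,f):
    x0,y0,x1,y1=roi
    im=cv2.resize(c['color'][y0:y1,x0:x1],None,fx=f,fy=f,interpolation=cv2.INTER_CUBIC)[:,:,::-1].copy()
    def poly(pts,col): cv2.polylines(im,[((np.array([px(c,p) for p in pts])-[x0,y0])*f).astype(int)],True,col,1)
    G=lambda p:T+r0.apply([-p[0],p[1],.167-p[2]])
    bx=lambda X,Y,z:[(X,Y,z),(X,-Y,z),(-X,-Y,z),(-X,Y,z)]
    ar=lambda r:[(-.013,r*np.cos(a),.08+r*np.sin(a)) for a in np.linspace(0,6.28,40)]
    for b in(bx(.02,.034,.0),ar(.054)):poly([G(p) for p in b],(0,255,0))
    for b in(bx(.04,.045,.012),bx(.038,.012,.05),[(-.038,.012*np.cos(a),.05+.012*np.sin(a)) for a in np.linspace(0,6.28,30)]): poly([gp([.5425,.121,0],7.5,0,p) for p in b],(0,255,255))
    return im
a=ov(c,(130,70,380,270),1.6*2);b=ov(c2,(190,120,290,220),6)
b=cv2.resize(b,(400,400)); a=cv2.resize(a,(400,320)) if 0 else a[:, :]
H=600;a=cv2.resize(a,(500,400));o=np.zeros((400,800,3),np.uint8);o[:,:500]=a;o[:300,500:]=cv2.resize(b,(300,300));cv2.imwrite('pics/e.png',o)
E
```

```text
8.025 [0.5418 0.1202 0.2492] [ 0.0359  0.0278  1.8761 -0.001   1.2412 -1.6659] [-0.9239 -1.187  -3.7707]
```

View pics/e.png

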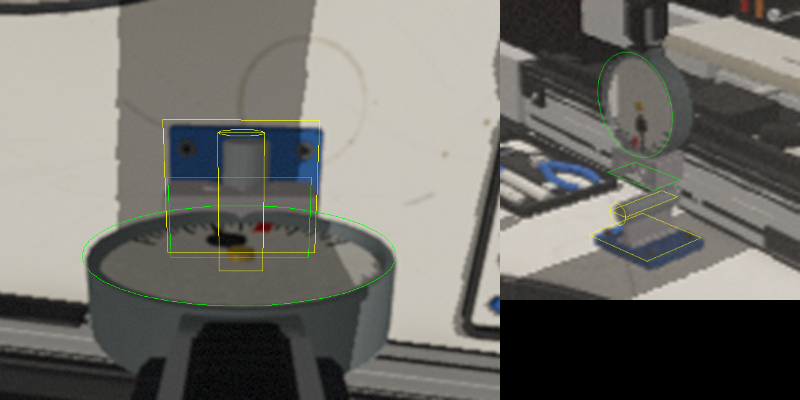

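Stud is about 1.5–2 mm to +y of the groove (245 vs. 241 in the wrist crop), with yaw about 1° off. I'll correct that and descend.

Call:
{"op": "send_rows", "data": {
  "rows": "0 0 1 0 1.5 8 -1;0 0 1 0 1.5 18 -1;0 0 1 0 1.5 25 -1;0 0 1 0 1.5 28 -1;0 0 1 0 1.5 29.5 -1;0 0 1 0 1.5 29.5 -1"
}}

```text
time: 8.88
eef_pos: [0.5426, 0.1221, 0.2215]
tcp_rot: [-0.057, 0.998, -0.0, 0.0]
contact_force: [-0.3, 0.3, -3.8]
opening: 0.248
finger_force: 59.7
```

```bash
python3 -c "
from h import *
s=ctrl.get_state();print(s['eef_pos'],s['contact_force'],s['wrist_torque'])"
```

```text
[0.54255788 0.12205573 0.22147039] [-0.30716     0.25610741 -3.79935354] [-0.00503969  0.01234468  0.03967851]
```

Call:
{"op": "send_rows", "data": {
  "rows": "0 0 0 0 0 1 -1;0 0 0 0 0 2 -1;0 0 0 0 0 2.5 -1;0 0 0 0 0 2.5 -1"
}}

```text
time: 9.38
eef_pos: [0.5424, 0.122, 0.2188]
tcp_rot: [-0.057, 0.998, -0.0, -0.0]
contact_force: [0.7, -1.1, -4.4]
opening: 0.251
finger_force: 59.7
```

Call:
{"op": "send_rows", "data": {
  "rows": "0 0 0 0 0 0.5 -1;0 0 0 0 0 1 -1;0 0 0 0 0 1 -1"
}}

```text
time: 9.75
eef_pos: [0.5426, 0.1222, 0.2182]
tcp_rot: [-0.057, 0.998, 0.0, 0.0]
contact_force: [0.7, -0.3, -1.7]
opening: 0.245
finger_force: 59.9
```

Call:
{"op": "send_rows", "data": {
  "rows": "0 0 0 0 0 0.5 -1;0 0 0 0 0 0.5 -1;0 0 0 0 0 0.5 -1"
}}

```text
time: 10.12
eef_pos: [0.5427, 0.1223, 0.2179]
tcp_rot: [-0.057, 0.998, 0.0, 0.0]
contact_force: [-1.4, 1.4, 0.9]
opening: 0.246
finger_force: 60.3
```

```bash
python3 -c "
from h import *
for i in range(4):
  c=shot('wrist');s=ctrl.get_state();print(s['time'],s['eef_pos'],s['contact_force'],s['wrist_torque'])
save(c,'f')"
```

```text
10.175 [0.54267192 0.12225227 0.21790372] [-0.70083516  1.98614914  0.78601139] [0.55972226 0.21403124 0.02886111]
10.225 [0.54267517 0.1222446  0.21789131] [-1.10365561  2.86891469  0.58780233] [0.53185364 0.23925419 0.06391036]
10.275 [0.54265001 0.12223413 0.2178563 ] [-0.87757261  1.2477207   2.3254505 ] [0.53375104 0.2840455  0.06324966]
10.325 [0.54266817 0.12223477 0.21788742] [-1.86873525  1.28161522  1.85423221] [0.68723368 0.21833941 0.05141468]
```

Call:
{"op": "send_rows", "data": {
  "rows": "0 0 0 0 0.4 0 -1;0 0 0 0 0.4 0 -1;0 0 0 0 0.4 0 -1;0 0 0 0 0.4 0 -1;0 0 0 0 0.4 0 -1;0 0 0 0 0.4 0 -1;0 0 0 0 0.4 0 -1;0 0 0 0 0.4 0 -1"
}}

```text
time: 11.32
eef_pos: [0.5426, 0.1225, 0.2177]
tcp_rot: [-0.057, 0.998, -0.0, 0.0]
contact_force: [-0.8, 1.2, 4.8]
opening: 0.247
finger_force: 60.8
```

```bash
cat > ang.py <<'E'
from h import *
import sys
from scipy.optimize import least_squares
def red(c,roi):
    x0,y0,x1,y1=roi;im=c['color'].astype(float);m=np.zeros(im.shape[:2],bool)
    m[y0:y1,x0:x1]=True;m&=(im[...,0]>90)&(im[...,0]>2*im[...,1])
    v,u=np.nonzero(m);wt=(im[...,0]-im[...,1])[m];return np.array([(u*wt).sum(),(v*wt).sum()])/wt.sum(),m.sum()
def frame(s):
    r0=R.from_quat(s['tcp_rot']);T=np.array(s['eef_pos'])
    return lambda p:T+r0.apply([-p[0],p[1],.1677-p[2]])
def angle_of(c,uv,G,xp=-.0135):
    f=lambda q:px(c,G((xp+q[1],.043*np.sin(q[0]),.08-.043*np.cos(q[0]))))-uv
    r=least_squares(f,[.2,0],x_scale=[.1,.01]);return r.x
E
python3 - <<'E'
from ang import *
s=ctrl.get_state();print(s['time'],s['eef_pos'],s['contact_force'],s['wrist_torque'])
for i in range(2):
    c=shot('wrist');s=ctrl.get_state();G=frame(s)
    t=px(c,G((-.0135,.013,.04)));u,n=red(c,[int(t[0]-25),int(t[1]-25),int(t[0]+25),int(t[1]+25)])
    print('wrist',u,n,angle_of(c,u,G), 'zero',px(c,G((-.0135,0,.037))))
c2=shot('scene');t=px(c2,G((-.0135,.013,.04)));u2,n=red(c2,[int(t[0]-8),int(t[1]-8),int(t[0]+8),int(t[1]+8)])
print('scene',u2,n,angle_of(c2,u2,G),'both')
x0,y0=[int(v) for v in px(c,G((-.0135,0,.05)))]
im=np.clip(c['color'][y0-30:y0+30,x0-45:x0+45].astype(float)*1.6,0,255).astype('uint8')
a=cv2.resize(im,(540,360),interpolation=cv2.INTER_CUBIC)
x0,y0=[int(v) for v in px(c2,G((-.0135,0,.07)))]
b=cv2.resize(c2['color'][y0-25:y0+25,x0-18:x0+18],(259,360),interpolation=cv2.INTER_CUBIC)
cv2.imwrite('pics/g.png',np.hstack([a,b])[:,:,::-1])
E
```

```text
11.325 [0.54260937 0.12248568 0.21769573] [-0.77078484  1.19350689  4.83209868] [0.5991006  0.1438004  0.00663579]
wrist [260.07940447 185.        ] 7 [0.2063918  0.00823684] zero [249.67571399 175.30318981]
wrist [260.43683084 185.        ] 8 [0.21360996 0.00819908] zero [249.67173457 175.32366508]ang.py:7: RuntimeWarning: invalid value encountered in divide
  v,u=np.nonzero(m);wt=(im[...,0]-im[...,1])[m];return np.array([(u*wt).sum(),(v*wt).sum()])/wt.sum(),m.sum()
Traceback (most recent call last):
  File "ang.py", line 13, in angle_of
    r=least_squares(f,[.2,0],x_scale=[.1,.01]);return r.x
ValueError: Residuals are not finite in the initial point.
```

```bash
python3 - <<'E'
from ang import *
np.set_printoptions(precision=4,suppress=True)
def red(c,roi,k=1.35):
    x0,y0,x1,y1=roi;im=c['color'].astype(float)[y0:y1,x0:x1];r=im[...,0]-k*np.maximum(im[...,1],im[...,2]);r[(r<12)]=0
    m=cv2.connectedComponentsWithStats((r>0).astype('uint8'));L=m[1];i=1+np.argmax([r[L==j].sum() for j in range(1,m[0])]) if m[0]>1 else 0
    wt=r*(L==i);v,u=np.mgrid[y0:y1,x0:x1];return np.array([(u*wt).sum(),(v*wt).sum()])/wt.sum(),int((wt>0).sum())
S=ctrl.get_state()
sd=dict(eef_pos=[.5254,-.0868,.2629],tcp_rot=[-.174,.985,-.001,.001]);se=dict(eef_pos=[.5418,.1202,.2492],tcp_rot=[-.066,.998,0,-.002])
cw=shot('wrist');cs=shot('scene')
for n,c,s in(('d',np.load('pics/d.npz'),sd),('e',np.load('pics/e.npz'),se),('w',cw,S),('e2',np.load('pics/e2.npz'),se),('s',cs,S)):
    c=dict(c);G=frame(s);t=px(c,G((-.0135,.013,.04)));h=9 if n in('e2','s') else 20
    x0,y0=[int(v) for v in t-h];u,k=red(c,[x0,y0,x0+2*h,y0+2*h])
    print(n,u,k,t,angle_of(c,u,G))
for c in(cw,cs):
  for t in('pointer_tip','mark_point'):
    for r in ctrl.look_for(c,t)[:2]:
        P=w(c,r['position']);print(t,round(r['p'],2),P,px(c,P).round(1))
G=frame(S);c=cw
x0,y0=[int(v) for v in px(c,G((-.0135,0,.05)))]
im=np.clip(c['color'][y0-30:y0+30,x0-40:x0+40].astype(float)*1.8,0,255).astype('uint8')
a=cv2.resize(im,(480,360),interpolation=cv2.INTER_CUBIC)
x0,y0=[int(v) for v in px(cs,G((-.0135,0,.07)))]
b=cv2.resize(np.clip(cs['color'][y0-25:y0+25,x0-20:x0+20]*1.5,0,255).astype('uint8'),(288,360),interpolation=cv2.INTER_CUBIC)
cv2.imwrite('pics/g.png',np.hstack([a,b])[:,:,::-1])
E
```

```text
d [260.9801 183.395 ] 41 [264.9449 176.2563] [0.2309 0.0067]
e [261.1696 183.2409] 40 [265.4117 176.1316] [0.2253 0.0067]
w [261.415  183.3385] 42 [265.2568 176.2934] [0.2334 0.0067]
e2 [234.4686 166.8192] 5 [231.7167 166.8162] [0.2454 0.0092]
s [234.1691 176.0058] 4 [231.8068 175.9793] [0.2529 0.0079]
pointer_tip 0.64 [0.5339 0.1209 0.1196] [248.9 192.7]
mark_point 0.63 [0.5302 0.13   0.0861] [260.2 177.3]
```

View pics/g.png

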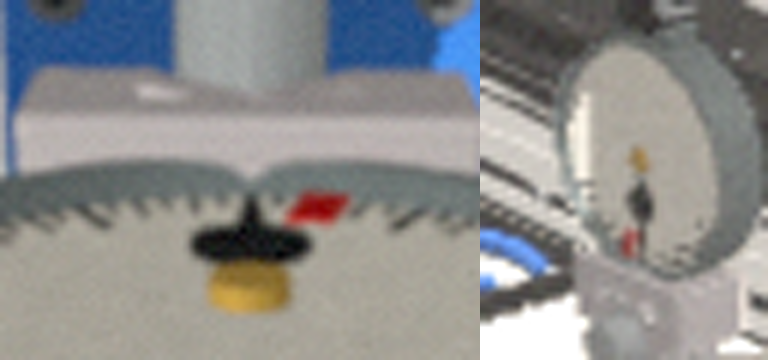

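Seated level: the pointer tip (250,200) is on the zero line and the red mark (318,208) reads about 0.225 rad. Now I'll rock slowly about the stud axis.

Call:
{"op": "send_rows", "data": {
  "rows": "0.8 0 0 0 2.3 -0.1 -1;1.6 0 0 0 4.7 -0.2 -1;2.4 0 0 0 7 -0.1 -1;3.2 0 0 0 9.4 0 -1;4 0 0 0 11.7 0.1 -1;4.8 0 0 0 14 0.3 -1;5.6 0 0 0 16.4 0.5 -1;6.5 0 0 0 19 0.8 -1"
}}

```text
time: 12.78
eef_pos: [0.5403, 0.1415, 0.2166]
tcp_rot: [-0.057, 0.997, -0.057, 0.003]
contact_force: [-0.2, 2.3, 5.3]
opening: 0.248
finger_force: 60.9
```

```bash
python3 -c "
from h import *
for i in range(3):
  c=shot('wrist');s=ctrl.get_state();print(s['time'],s['eef_pos'],s['tcp_rot'],s['contact_force'],s['wrist_torque'])
  r0=R.from_quat(s['tcp_rot']);print('origin',np.array(s['eef_pos'])+r0.apply([0,0,.1677]),r0.apply([0,0,1]))"
```

```text
12.825 [0.54029568 0.14173643 0.2165544 ] [-0.05697909  0.99670349 -0.05765527  0.00337661] [0.3559159  2.40503138 4.53004397] [ 0.40042827 -0.10223193  0.0343263 ]
origin [0.5425263  0.12252713 0.04997314] [ 0.01330124 -0.11454563 -0.99332894]
12.875 [0.54032684 0.1416433  0.21657768] [-0.05708468  0.99671278 -0.05739042  0.00336432] [-0.02835817  1.78645531  5.17892664] [ 0.48883671 -0.07985695  0.04573577]
origin [0.54255033 0.12252224 0.04998617] [ 0.01325875 -0.11401944 -0.99339004]
12.925 [0.54033848 0.14156716 0.21659426] [-0.05698289  0.99673124 -0.05717288  0.0033222 ] [-0.97184841  1.01068708  6.33666528] [ 0.54542674 -0.07262167  0.04497132]
origin [0.54254179 0.12251755 0.0499943 ] [ 0.01313844 -0.11359338 -0.99344045]
```

Call:
{"op": "send_rows", "data": {
  "rows": "0.8 0 0 0 2.3 -0.2 -1;1.6 0 0 0 4.7 -0.4 -1;2.4 0 0 0 7 -0.4 -1;3.2 0 0 0 9.4 -0.3 -1;4 0 0 0 11.7 -0.1 -1;4.8 0 0 0 14 0.1 -1;5.6 0 0 0 16.4 0.3 -1;6.5 0 0 0 19 0.6 -1"
}}

```text
time: 13.92
eef_pos: [0.5379, 0.1601, 0.2134]
tcp_rot: [-0.056, 0.992, -0.114, 0.006]
contact_force: [0.5, 2.0, 1.2]
opening: 0.249
finger_force: 60.5
```

Call:
{"op": "send_rows", "data": {
  "rows": "0 0 0 0 0 0 -1;0 0 0 0 0 0 -1;0 0 0 0 0 0 -1;0 0 0 0 0 0 -1;0 0 0 0 0 0 -1;0 0 0 0 0 0 -1;0 0 0 0 0 0 -1;0 0 0 0 0 0 -1"
}}

```text
time: 14.92
eef_pos: [0.5379, 0.16, 0.2134]
tcp_rot: [-0.056, 0.992, -0.113, 0.006]
contact_force: [0.3, 1.1, -2.3]
opening: 0.249
finger_force: 60.0
```

Call:
{"op": "send_rows", "data": {
  "rows": "0 0 0 0 0 0 -1;0 0 0 0 0 0 -1;0 0 0 0 0 0 -1;0 0 0 0 0 0 -1;0 0 0 0 0 0 -1;0 0 0 0 0 0 -1;0 0 0 0 0 0 -1;0 0 0 0 0 0 -1"
}}

```text
time: 15.92
eef_pos: [0.5379, 0.1599, 0.2135]
tcp_rot: [-0.056, 0.992, -0.113, 0.006]
contact_force: [0.1, 0.9, -4.1]
opening: 0.249
finger_force: 59.8
```

Call:
{"op": "send_rows", "data": {
  "rows": "0 0 0 0 0 0 -1;0 0 0 0 0 0 -1;0 0 0 0 0 0 -1;0 0 0 0 0 0 -1;0 0 0 0 0 0 -1;0 0 0 0 0 0 -1;0 0 0 0 0 0 -1;0 0 0 0 0 0 -1"
}}

```text
time: 16.92
eef_pos: [0.538, 0.1599, 0.2137]
tcp_rot: [-0.056, 0.992, -0.113, 0.006]
contact_force: [-0.3, 0.7, -5.7]
opening: 0.245
finger_force: 59.7
```

```bash
python3 - <<'E'
from ang import *
ims=[]
for i in range(3):
    c=shot('wrist');s=ctrl.get_state();G=frame(s);r0=R.from_quat(s['tcp_rot']);z=r0.apply([0,0,1])
    print(s['time'],'origin',np.array(s['eef_pos'])+r0.apply([0,0,.1677]),'tilt',np.arcsin(-z[1]),s['contact_force'],s['wrist_torque'])
for r in ctrl.look_for(c,'pointer_tip')+ctrl.look_for(c,'mark_point'):print(r['p'],px(c,w(c,r['position'])))
cs=shot('scene')
x0,y0=[int(v) for v in px(c,G((-.0135,0,.05)))]
a=cv2.resize(np.clip(c['color'][y0-30:y0+30,x0-40:x0+40]*1.8,0,255).astype('uint8'),(480,360),interpolation=cv2.INTER_CUBIC)
x0,y0=[int(v) for v in px(cs,G((-.0135,0,.07)))]
b=cv2.resize(np.clip(cs['color'][y0-25:y0+25,x0-20:x0+20]*1.5,0,255).astype('uint8'),(288,360),interpolation=cv2.INTER_CUBIC)
cv2.imwrite('pics/k.png',np.hstack([a,b])[:,:,::-1])
E
```

```text
16.975 origin [0.54220785 0.12231271 0.05032495] tilt 0.22615549923049413 [-0.77768154  1.43029171 -3.52941416] [ 0.57586308  0.1158016  -0.00109184]
17.025 origin [0.54221568 0.12231723 0.05035133] tilt 0.2261428207036123 [-0.3818072   1.03720749 -4.0387684 ] [0.55080035 0.07683278 0.01387866]
17.075 origin [0.54225458 0.12231292 0.05037192] tilt 0.22612677650933447 [ 0.03208541  1.01997943 -3.65880974] [0.58153568 0.1599364  0.05487452]
0.81 [258.02600714 188.10822653]
0.42 [263.5697175  212.27545361]
```

View pics/k.png

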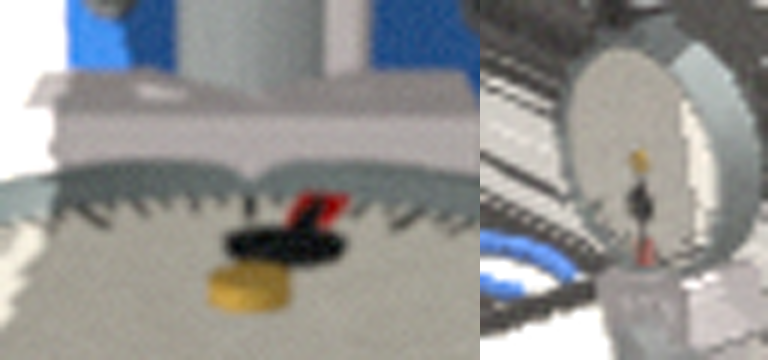

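Pointer tip (315,200) lies on the red mark (318,208), but the support force has faded to about zero. I'll settle it lightly back down by a few tenths of a mm.

Call:
{"op": "send_rows", "data": {
  "rows": "0 0 0 0 0 0.2 -1;0 0 0 0 0 0.3 -1;0 0 0 0 0 0.4 -1;0 0 0 0 0 0.4 -1;0 0 0 0 0 0.4 -1;0 0 0 0 0 0.4 -1;0 0 0 0 0 0.4 -1;0 0 0 0 0 0.4 -1"
}}

```text
time: 18.23
eef_pos: [0.5382, 0.16, 0.2135]
tcp_rot: [-0.056, 0.992, -0.113, 0.006]
contact_force: [-0.0, 1.6, -0.8]
opening: 0.248
finger_force: 59.9
```

Call:
{"op": "send_rows", "data": {
  "rows": "0 0 0 0 0 0 -1;0 0 0 0 0 0 -1;0 0 0 0 0 0 -1;0 0 0 0 0 0 -1;0 0 0 0 0 0 -1;0 0 0 0 0 0 -1;0 0 0 0 0 0 -1;0 0 0 0 0 0 -1"
}}

```text
time: 19.23
eef_pos: [0.5382, 0.1599, 0.2135]
tcp_rot: [-0.056, 0.992, -0.113, 0.006]
contact_force: [-0.5, 2.1, -0.9]
opening: 0.249
finger_force: 60.2
```

Call:
{"op": "send_rows", "data": {
  "rows": "0 0 0 0 0 0.1 -1;0 0 0 0 0 0.2 -1;0 0 0 0 0 0.2 -1;0 0 0 0 0 0.2 -1;0 0 0 0 0 0.2 -1;0 0 0 0 0 0.2 -1;0 0 0 0 0 0.2 -1;0 0 0 0 0 0.2 -1"
}}

```text
time: 20.23
eef_pos: [0.5382, 0.1599, 0.2135]
tcp_rot: [-0.056, 0.992, -0.113, 0.006]
contact_force: [-1.7, 2.2, 3.2]
opening: 0.248
finger_force: 60.7
```

Call:
{"op": "send_rows", "data": {
  "rows": "0 0 0 0 0 0 -1;0 0 0 0 0 0 -1;0 0 0 0 0 0 -1;0 0 0 0 0 0 -1;0 0 0 0 0 0 -1;0 0 0 0 0 0 -1;0 0 0 0 0 0 -1;0 0 0 0 0 0 -1"
}}

```text
time: 21.22
eef_pos: [0.5383, 0.1599, 0.2134]
tcp_rot: [-0.056, 0.992, -0.113, 0.007]
contact_force: [-1.2, 2.6, 4.9]
opening: 0.247
finger_force: 61.0
```

Call:
{"op": "send_rows", "data": {
  "rows": "0 0 0 0 0 0 -1;0 0 0 0 0 0 -1;0 0 0 0 0 0 -1;0 0 0 0 0 0 -1;0 0 0 0 0 0 -1;0 0 0 0 0 0 -1;0 0 0 0 0 0 -1;0 0 0 0 0 0 -1"
}}

```text
time: 22.22
eef_pos: [0.5383, 0.1599, 0.2134]
tcp_rot: [-0.056, 0.992, -0.113, 0.007]
contact_force: [-0.6, 2.6, 5.0]
opening: 0.251
finger_force: 61.0
```

```bash
python3 - <<'E'
from ang import *
from h import *
F=[]
for i in range(4):
    c=shot('wrist');s=ctrl.get_state();r0=R.from_quat(s['tcp_rot']);z=r0.apply([0,0,1]);F.append(s['contact_force'])
print(s['time'],'origin',np.array(s['eef_pos'])+r0.apply([0,0,.1677]),'tilt',np.arcsin(-z[1]),np.mean(F,0))
G=frame(s);x0,y0=[int(v) for v in px(c,G((-.0135,0,.05)))]
# red left/right of the dark pointer inside mark rows
im=c['color'][y0-4-0:y0+10,x0:x0+22].astype(int)
im=c['color'][y0-30:y0+30,x0-40:x0+40].astype(int)
for r in range(31,39):print(''.join('R' if p[0]>1.6*p[1] and p[0]>60 else '#' if p.sum()<150 else '.' for p in im[r]))
E
```

```text
22.425 origin [0.54256974 0.1223661  0.05005567] tilt 0.22580065113223627 [-1.63844816  3.40451925  4.73973465]
...........#....#...............................................................
..........###..##.................................RR##RRRR......................
...........###........#..................#........RR###RRR......................
.............##..........................#.......R####RRR.......................
..............#..................................#####RRR............#..........
...............##...............................#####RRR............#...........
..............................................#######R............#.............
........................................###############.........................
```

Call:
{"op": "send_rows", "data": {
  "rows": "0.2 0 0 0 0.6 -0.1 -1;0.4 0 0 0 1.2 -0.1 -1;0.6 0 0 0 1.8 -0.1 -1;0.8 0 0 0 2.3 -0.1 -1;0.8 0 0 0 2.3 -0.1 -1;0.8 0 0 0 2.3 -0.1 -1;0.8 0 0 0 2.3 -0.1 -1;0.8 0 0 0 2.3 -0.1 -1"
}}

```text
time: 23.42
eef_pos: [0.538, 0.1622, 0.2129]
tcp_rot: [-0.056, 0.991, -0.12, 0.007]
contact_force: [-2.0, 3.9, 4.7]
opening: 0.248
finger_force: 61.1
```

Call:
{"op": "send_rows", "data": {
  "rows": "0 0 0 0 0 0 -1;0 0 0 0 0 0 -1;0 0 0 0 0 0 -1;0 0 0 0 0 0 -1;0 0 0 0 0 0 -1;0 0 0 0 0 0 -1;0 0 0 0 0 0 -1;0 0 0 0 0 0 -1"
}}

```text
time: 24.42
eef_pos: [0.538, 0.1622, 0.2129]
tcp_rot: [-0.056, 0.991, -0.12, 0.007]
contact_force: [-1.2, 3.4, 5.8]
opening: 0.247
finger_force: 61.1
```

Call:
{"op": "send_rows", "data": {
  "rows": "0 0 0 0 0 0 -1;0 0 0 0 0 0 -1;0 0 0 0 0 0 -1;0 0 0 0 0 0 -1;0 0 0 0 0 0 -1;0 0 0 0 0 0 -1;0 0 0 0 0 0 -1;0 0 0 0 0 0 -1"
}}

```text
time: 25.42
eef_pos: [0.538, 0.1622, 0.2129]
tcp_rot: [-0.056, 0.991, -0.12, 0.007]
contact_force: [-0.9, 2.8, 5.3]
opening: 0.245
finger_force: 61.1
```

Call:
{"op": "send_rows", "data": {
  "rows": "0 0 0 0 0 0 -1;0 0 0 0 0 0 -1;0 0 0 0 0 0 -1;0 0 0 0 0 0 -1;0 0 0 0 0 0 -1;0 0 0 0 0 0 -1;0 0 0 0 0 0 -1;0 0 0 0 0 0 -1"
}}

```text
time: 26.42
eef_pos: [0.538, 0.1622, 0.2129]
tcp_rot: [-0.056, 0.991, -0.12, 0.007]
contact_force: [-1.7, 3.1, 4.0]
opening: 0.247
finger_force: 61.1
```

```bash
python3 - <<'E'
from ang import *
F=[]
for i in range(4):
    c=shot('wrist');s=ctrl.get_state();r0=R.from_quat(s['tcp_rot']);z=r0.apply([0,0,1]);F.append(s['contact_force'])
    G=frame(s);x0,y0=[int(v) for v in px(c,G((-.0135,0,.05)))]
    im=c['color'][y0-30:y0+30,x0-40:x0+40].astype(int)
    if i%3==0:
        for r in range(31,37):print(''.join('R' if p[0]>1.6*p[1] and p[0]>60 else '#' if p.sum()<150 else '.' for p in im[r]))
print(s['time'],'origin',np.array(s['eef_pos'])+r0.apply([0,0,.1677]),'tilt',np.arcsin(-z[1]),np.mean(F,0))
E
```

```text
.............##..#.#............................................................
..............###..........#......................RRR##RRR......................
.........................................#.......RRR###RRR......................
.........................................#.......RR####RRR......................
..............#.................................RR####RRR............#..........
................#...............................R#####RR...........#............
.............###................................................................
...............###.........#......................RRR##RRR......................
.........................................#.......RRR###RRR......................
.........................................#.......RR####RRR......................
..............#.................................RR#####RR............#..........
...............##...............................R#####RR...........##...........
26.625 origin [0.54254784 0.12231713 0.05005038] tilt 0.23987905233276 [-1.23075773  3.39873179  4.77913255]
```

Pointer is centred on the mark, still and seated, with a light press of about 9 N.

```bash
python3 -c "
from plant import ctrl
print(ctrl.sign_off())"
```

```text
the job is handed in; nothing more can be done
None
```

The job is handed in: the gauge was seated level on the stud with its pointer on zero, then rocked to about 0.24 rad, and it is held still there with the pointer centred on the red mark, pressing about 9 N; the loupe, vial and tweezers were not touched.

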